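Find the socket for the clamp nut

ROBOT

A 6-joint arm with a two-finger parallel gripper is mounted at the origin on a cart in front of the work surface, level with it; the furniture and walls round the work are solid. World frame = base frame: x ahead of the robot, y to its left, z up, the work surface at z = 0. Lengths are in mm, angles in degrees, forces in N, time in s.
With the tool pointing down it reaches from about 350 to 850 mm from the base axis. Payload 8.1 kg.
Tool frame: the origin (TCP) lies at the very end of the fingers, on their centre line; the grasp point (between the pads) lies 19 mm behind it; z points along the fingers, y is the line along which they close (so a half turn about z gives the same grasp; the last joint's range is limited). The gripper opens to 85 mm and grips with 20 to 120 N. Pads are 22 mm wide; open, the fingers measure 114 mm over their backs; the gripper's body (76 mm by 85 mm) begins 54 mm behind the grasp point. The pads swing forward as they close: fully open they stand 13 mm farther back than shut.
Start: joints at [-73.648, 7.471, 85.268, -0, 87.261, -4.893], TCP at [217.437, -559.219, 209.092] pointing down, gripper open.
Joint ranges: [-169.43, 169.43], [-51.17, 129.36], [1.28, 143.12], [-76.62, 256.62], [0, 156.53], [-152.29, 152.29]. Speed limits (degrees/s): [136.94, 136.94, 159.86, 180, 180, 180].

INTERFACE

Orientations are given as [roll, pitch, yaw] about the fixed x, y, z axes, in that order (R = Rz(yaw) Ry(pitch) Rx(roll)).
In Python, from bench import * gives the robot as it stands.
- The arm moves only by the tool play_rows, never from a script. Its argument "increments" is a list of rows, each a list of 3 entries, a list of its own where there are three numbers: the gripper's target within -1 to 1 (fully open at 1, half-way at 0, shut at -1), then the shift along the tool's x, y, z in mm, then the turn about the tool's z in rad. A call has 1 to 12 rows; each row shifts and turns the commanded pose from where the row before left it, along the tool's axes as they then stand; what a row does not reach is not made up. A row lasts 1/12 s, in which the tool goes at most 41.7 mm and 7.16 degrees, less where a joint would pass 70% of its speed; a pose out of reach is approached as far as the arm can. A call is refused whole if a number of a shift passes 41.7 or a number of a turn 0.125, either way. A call with a gripper value outside its range is refused whole. The fingers move at their own pace and stop on an object; "force" is the grip in N (left out, the last holds). Time passes only in rows, so rows that do not move let the fingers close. It gives the time, the measured TCP pose, the force, the opening and the grip force at its end, in the units of the state.
- sense(): the state, without advancing time (a new reading comes with each control period).
- snapshot(name): name is "scene" or "side" or "wrist"; returns a dict with "color" (400x640x3 uint8, red, green, blue), "intrinsics" (3x3 intrinsics, pixels), "k1" (the pictures are not rectified: a ray, as slopes to the right and down, at radius r is drawn at 1 + k1 r^2 times it, then the intrinsics apply), "world_from_camera" (4x4, takes a point from camera to world coordinates). Camera axes: x right, y down, z forward; pixel columns grow to the right and rows downward; lengths in mm; the calibration is good to about 2 mm. A picture is of the moment at which its call begins. There is no depth.
- hand_in(): hands the job in; it is judged then, once.
Trained networks look in a picture, given as the dict that the camera call returned (one of the last four; its "shot" number tells which), for a name from the list of things; names that differ only in an ending like _2 or _b are one class to them, and where a whole thing is asked for, a point or a joint stands for the part that bears it (a point fixed in the world has none). Each returns a list of dicts, best first, with "p" (0 to 1); they miss things now and then, are a little off and sometimes report something else, mostly with a low value. They report only what shows in the picture. A call takes as long as a camera call. They do not tell look-alikes from the thing itself.
- find_in(query, picture): "xyz" ([x, y, z] in mm, in the coordinates of the camera as it stood for that picture, good to about 4 mm: the middle of the surface that is visible of it).
- regions_of(query, picture): "mask" (400x640 bool, what is visible of it).
- pinpoint(query, picture): "xyz" ([x, y, z] in mm, in the coordinates of the camera as it stood for that picture, good to about 4 mm: a listed point, or the origin of a listed thing).
The state is a dict: "time": time; "joint_pos": joint angles; "qd": joint speeds; "joint_efforts": joint torques, N m; "tool_pos": TCP position; "tcp_rot": TCP orientation; "ft_force": force on the tool from outside, world axes, zero at the start; "wrist_torque": the same for the moment, N m; "finger_gap": finger opening in mm; "grip_force": force on a finger pad.
Only numpy, scipy, OpenCV 4.12 (cv2) and the standard library are available. Lean on these libraries where they do the work, as an engineer would, in place of code of your own. Each camera call takes 0.05 s, during which the arm holds its last target. There are 200 camera calls.

TASK

Find the one of the three look-alike sockets that fits the hex nut of the heel clamp, trying them on the nut as needed, and stand any socket that does not fit back upright on the bench. Finish with the fitting socket fully down over the nut, mouth on the washer, and keep holding it there in the gripper: do not let go at the end. Leave the other things on the bench where they are.

Things in the scene. Friction and masses are not known exactly. Their poses are not given: they have to be found in the camera images.
- clamp: fixed gluing clamp: wooden base 130 (x) by 100 (y) by 16 mm, on it a rubber heel under a dark steel strap (116 mm along y, 34 mm wide), a round washer 58 mm across, and on the washer one fixed hex nut on an upright stud. Origin at the centre of the base's underside, on the bench; z up
- nut_seat (a point): on the stud's axis at the top of the washer, the foot of the nut, 34 mm above the bench. The nut on it is 30 mm across flats, 16 mm high, its top edge chamfered; the 14 mm stud stands 8 mm out of the nut. Axes as the clamp's: two of the nut's flats are square to x, the others every 60 degrees. The nut does not turn. A seated socket's mouth rests at this point
- socket_1: loose steel socket, 83 mm tall, about 0.22 kg: hexagonal tube 44 mm across flats, 30 mm tall, open below; a short taper; from 41 to 83 mm up a dark hand adapter, a flat-sided block to be gripped across its 18 mm thickness. Origin: centre of the open mouth (underside, stands on the bench); z up, x along the 18 mm thickness, y along the block's 30 mm width. Two of the tube's flats are square to x
- socket_2: second loose socket, from outside just like socket_1, same axes. Each socket has a hexagonal bore, 30 mm deep, hidden underneath, with two of its flats square to x. In one socket it is 33 mm across flats and fits the nut; in the two others 27 and 24 mm, too small. Which of the three is which is not told: try them
- socket_3: third loose socket, from outside just like socket_1, same axes; its bore is hidden, see socket_2. On the nut a too small socket stops with its mouth about 15 mm above the washer; the fitting one slides down until its mouth rests on the washer
- heel_tap_1: bystander: black rubber heel piece 74x74x9 mm, origin at the centre of its underside
- brass_plate: bystander: small plate 54x68x5 mm, origin at the centre of its underside
- tin_red: bystander: flat red tin, 63x69x19 mm, origin at the centre of its underside
- spool_1: bystander: thread spool, 42 across, 55 tall mm, origin at the centre of its underside
- jar_blue: bystander: blue-lidded jar, 79 across, 70 tall mm, origin at the centre of its underside
- pincers: bystander: steel pincers lying flat, 78x164x18 mm, origin at the centre of its underside
There are look-alikes about, which are no part of the job. Leave any purple or red look-alike of the socket_2 alone.

How it is judged:
By the outcome, as a careful person would: the job done as asked, in the order asked, and still so for the second after the job is handed in, while the arm keeps its last pose, push and grip.
It also fails if it takes over 72 s, if anything falls off the work surface, if the arm or the gripper's body presses on something with over 40 N, if the wrist force passes 120 N, or if a joint passes its speed limit or range.

## Working session

There is one attempt and no reset: what is moved stays moved. The work goes in short steps, Python scripts to look and compute and a tool call to move; the robot and the scene stay as the last step left them, time stands still between calls to the robot, and variables do not carry over. Pictures are saved under pics/ and viewed, at most 10 in all, crops included, and the job is handed in when it is done.

Besides the shell and the picture viewer there is one more tool, called after "Call:" by a JSON object that holds its "fn" and its "kwargs". play_rows: Moves the arm, as the interface text tells. Its arguments: {"type":"object","properties":{"increments":{"type":"array","items":{"type":"array"}},"force":{"type":"number"}},"required":["increments"]}

```bash
mkdir -p pics; cat > h.py <<'E'
from bench import *
import numpy as np, cv2
def w(p,s): 
    T=np.array(s["world_from_camera"]); return (T@np.r_[p,1])[:3]
def pix(P,s):
    T=np.linalg.inv(np.array(s["world_from_camera"])); c=(T@np.r_[P,1])[:3]; a=c[:2]/c[2]; a=a*(1+s["k1"]*(a@a)); K=np.array(s["intrinsics"]); return (K[:2,:2]@a+K[:2,2])
def save(s,n): cv2.imwrite("pics/"+n+".png",cv2.cvtColor(s["color"],cv2.COLOR_RGB2BGR))
def ray(uv,s,z):
    K=np.array(s["intrinsics"]); d=(np.array(uv,float)-K[:2,2])/[K[0,0],K[1,1]]; a=d.copy()
    for _ in range(20): a=d/(1+s["k1"]*(a@a))
    T=np.array(s["world_from_camera"]); v=T[:3,:3]@np.r_[a,1]; o=T[:3,3]; return o+v*(z-o[2])/v[2]
E
python3 - <<'E'
from h import *
st=sense(); print(st["time"],st["tool_pos"],st["tcp_rot"],st["finger_gap"],st["ft_force"])
for n in("scene","side"):
    s=snapshot(n); save(s,n+"0"); print(n,np.array(s["world_from_camera"]).round(2).tolist())
    for q in ("socket_1","nut_seat","clamp"):
        for r in pinpoint(q,s): P=w(r["xyz"],s); print(q,round(r["p"],2),P.round(0),pix(P,s).round())
E
```

```text
0.0 [ 217.26026057 -558.64019573  208.05415475] [-1.79894368e+02 -7.52356414e-03  2.12458104e+01] 85.35253072457839 [1.32233078 0.03343821 0.33765187]
scene [[0.88, -0.27, 0.39, 25.11], [-0.47, -0.5, 0.73, -987.94], [0.0, -0.82, -0.57, 752.04], [0.0, 0.0, 0.0, 1.0]]
socket_1 0.68 [ 477. -177.    5.] [326. 232.]
socket_1 0.67 [664.  27.   4.] [346. 180.]
socket_1 0.61 [ 472. -300.   -1.] [347. 261.]
socket_1 0.55 [ 560. -158.    2.] [348. 220.]
clamp 0.51 [574.  -1.   6.] [326. 191.]
side [[-0.99, -0.09, 0.12, 386.37], [-0.15, 0.58, -0.8, 907.72], [0.0, -0.81, -0.59, 779.06], [0.0, 0.0, 0.0, 1.0]]
socket_1 0.77 [ 474. -176.   -2.] [342. 198.]
socket_1 0.68 [ 469. -297.   -4.] [347. 177.]
socket_1 0.67 [660.  28.   2.] [263. 236.]
socket_1 0.63 [464. -40.  -4.] [340. 228.]
socket_1 0.63 [ 560. -152.    1.] [311. 199.]
nut_seat 0.84 [503. 135.  34.] [316. 261.]
nut_seat 0.27 [572.  -0.   5.] [298. 231.]
clamp 0.57 [502. 140.   5.] [316. 271.]
```

```bash
python3 - <<'E'
import cv2,numpy as np
a=cv2.imread("pics/scene0.png");b=cv2.imread("pics/side0.png")
a=cv2.resize(a[120:320,200:460],(780,600),interpolation=cv2.INTER_CUBIC)
b=cv2.resize(b[120:320,200:460],(780,600),interpolation=cv2.INTER_CUBIC)
cv2.imwrite("pics/a.png",a);cv2.imwrite("pics/b.png",b)
E
```

```text
(no output)
```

View pics/a.png

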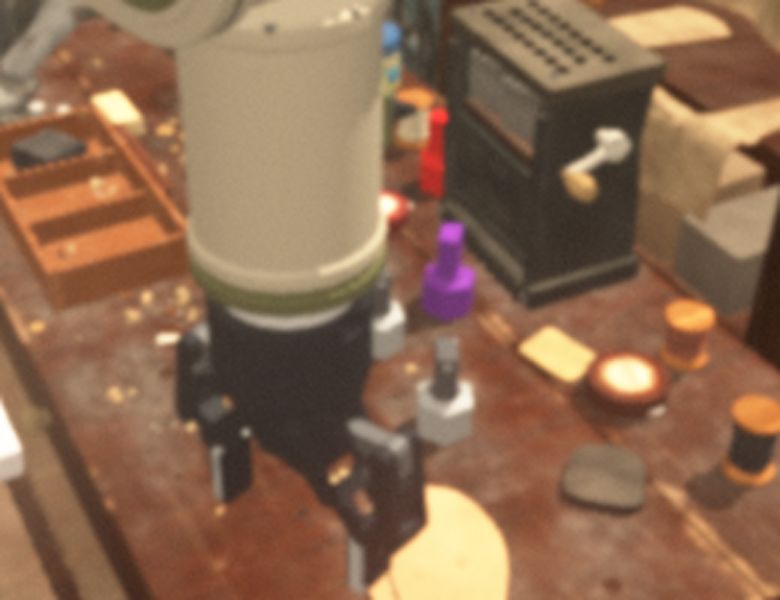

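View pics/b.png

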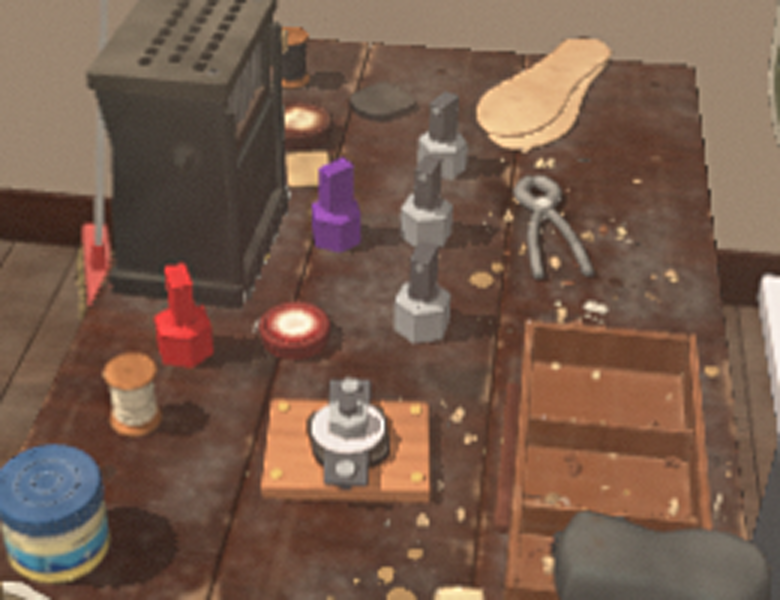

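Side picture: three grey sockets at crop (422,310), (427,215) and (442,150), i.e. world about (467,-40), (475,-176) and (470,-298). They fit the description. The purple one (337,205) and the red one (185,330) are look-alikes to leave alone. The clamp is at (348,430), about (503,135), and the second "nut_seat" is the red tin. Next is a view from above with the wrist camera.

Call:
{"fn": "play_rows", "kwargs": {"increments": [[1,[31.4,-22.6,-7.7],0],[1,[31.4,-22.6,-7.7],0],[1,[31.4,-22.6,-7.7],0],[1,[31.4,-22.6,-7.7],0],[1,[31.4,-22.6,-7.7],0],[1,[31.4,-22.6,-7.7],0],[1,[31.4,-22.6,-7.7],0],[1,[31.4,-22.6,-7.7],0],[1,[31.4,-22.6,-7.7],0],[1,[31.4,-22.6,-7.7],0],[1,[31.4,-22.6,-7.7],0],[1,[31.4,-22.6,-7.7],0]]}}

```text
time: 1.4
tool_pos: [471.1, -168.1, 302.2]
tcp_rot: [180.0, -0.0, 21.2]
ft_force: [0.4, -0.3, 0.8]
finger_gap: 85.3
grip_force: 0.0
```

Call:
{"fn": "play_rows", "kwargs": {"increments": [[1,[0,0,0],0],[1,[0,0,0],0],[1,[0,0,0],0]]}}

```text
time: 1.65
tool_pos: [470.3, -169.8, 301.4]
tcp_rot: [180.0, 0.0, 21.3]
ft_force: [-1.1, -0.0, 0.0]
finger_gap: 85.2
grip_force: 0.0
```

```bash
python3 - <<'E'
from h import *
st=sense(); print(st["time"],st["tool_pos"],st["tcp_rot"],st["joint_pos"])
for n in("wrist","scene","side"):
    s=snapshot(n); save(s,n+"1"); print(n,np.array(s["world_from_camera"]).round(2).tolist())
    for q in ("socket_1","nut_seat","clamp"):
        for r in pinpoint(q,s): P=w(r["xyz"],s); print(q,round(r["p"],2),P.round(0),pix(P,s).round())
E
```

```text
1.65 [ 470.30770735 -169.81645618  301.37461281] [1.79989003e+02 2.51225762e-02 2.13086396e+01] [-2.57103343e+01 -9.24649115e+00  9.22805604e+01 -2.60690422e-02
  9.69750127e+01  4.29778601e+01]
wrist [[0.36, -0.9, -0.26, 534.7], [-0.93, -0.35, -0.1, -145.91], [0.0, 0.27, -0.96, 465.62], [0.0, 0.0, 0.0, 1.0]]
socket_1 0.88 [ 471. -304.    0.] [396. 191.]
socket_1 0.86 [460. -37.   1.] [237. 138.]
socket_1 0.75 [ 558. -161.    0.] [335. 106.]
socket_1 0.56 [ 475. -181.   -2.] [327. 162.]
nut_seat 0.64 [505. 130.  38.] [124.  64.]
clamp 0.87 [505. 136.   1.] [136.  67.]
scene [[0.88, -0.27, 0.39, 25.11], [-0.47, -0.5, 0.73, -987.94], [0.0, -0.82, -0.57, 752.04], [0.0, 0.0, 0.0, 1.0]]
socket_1 0.97 [ 471. -297.    1.] [347. 260.]
socket_1 0.92 [ 477. -177.   -1.] [326. 234.]
socket_1 0.81 [462. -35.   2.] [298. 207.]
socket_1 0.74 [ 560. -157.    0.] [348. 220.]
socket_1 0.59 [666.  28.   3.] [347. 180.]
nut_seat 0.91 [505. 132.  37.] [287. 168.]
clamp 0.68 [508. 132.   1.] [288. 178.]
side [[-0.99, -0.09, 0.12, 386.37], [-0.15, 0.58, -0.8, 907.72], [0.0, -0.81, -0.59, 779.06], [0.0, 0.0, 0.0, 1.0]]
socket_1 0.94 [ 473. -177.    3.] [342. 197.]
socket_1 0.79 [462. -39.  -2.] [341. 228.]
socket_1 0.72 [ 473. -298.   -4.] [346. 176.]
socket_1 0.7 [661.  27.  -1.] [263. 236.]
socket_1 0.57 [ 559. -154.    3.] [312. 199.]
nut_seat 0.87 [505. 136.  35.] [315. 261.]
clamp 0.76 [502. 138.   1.] [316. 272.]
clamp 0.28 [ 549. -416.   -1.] [327. 155.]
```

View pics/wrist1.png

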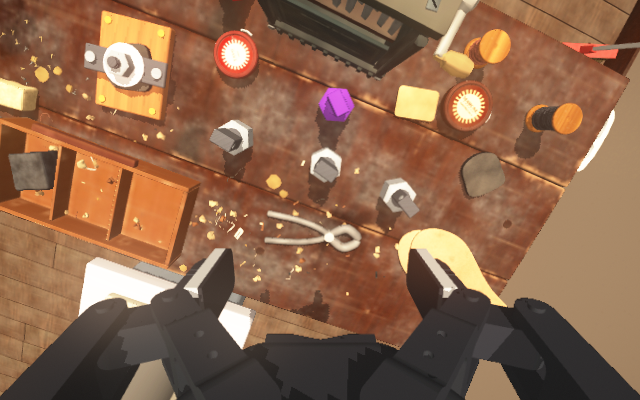

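The wrist picture shows the three grey sockets at (235,137), (325,165) and (398,195), the purple one at (336,104) and the clamp at (125,65). I'll refine position and yaw by fitting silhouettes to the masks in all three views.

```bash
cat >> h.py <<'E'
def hexa(af,z,x=0,y=0): return [[af/3**.5*np.cos(a)+x,af/3**.5*np.sin(a)+y,z] for a in np.radians(30+60*np.arange(6))]
def box(a,b,z0,z1): return [[sx*a/2,sy*b/2,z] for sx in(-1,1) for sy in(-1,1) for z in(z0,z1)]
def circ(d,z): return [[d/2*np.cos(a),d/2*np.sin(a),z] for a in np.linspace(0,6.28,24)]
SOCK=[hexa(44,0)+hexa(44,30), hexa(44,30)+box(18,30,41,41), box(18,30,41,83)]
CLAMP=[box(130,100,0,16), box(34,116,16,31), circ(58,31)+circ(58,34), hexa(30,34)+hexa(30,50), circ(14,50)+circ(14,58)]
CLAMP0=[CLAMP[0]]
S=6
def render(parts,x,y,yaw,s,z=0):
    m=np.zeros((400,640),np.uint8); c,n=np.cos(yaw),np.sin(yaw)
    for p in parts:
        q=np.array([pix([x+c*a-n*b,y+n*a+c*b,h+z],s) for a,b,h in p])
        cv2.fillConvexPoly(m,cv2.convexHull(np.round(q*16).astype(np.int32)),1,shift=4)
    return m>0
E
cat > fit.py <<'E'
from h import *
import sys
from scipy.optimize import minimize
def fit(parts,q,x0,y0,yaws,shots,tol=40):
    ms=[]
    for s in shots:
        ref=render(parts,x0,y0,0,s); best=None
        for r in regions_of(q,s):
            i=(ref&r["mask"]).sum()/(ref|r["mask"]).sum()
            if best is None or i>best[0]: best=(i,r["mask"])
        if best and best[0]>.3: ms.append((s,best[1]))
    def cost(v): return -np.mean([(lambda R:(R&m).sum()/(R|m).sum())(render(parts,v[0],v[1],v[2],s)) for s,m in ms])
    out=[]
    for y in yaws:
        r=minimize(cost,[x0,y0,np.radians(y)],method="Nelder-Mead",options=dict(initial_simplex=[[x0,y0,np.radians(y)],[x0+6,y0,np.radians(y)],[x0,y0+6,np.radians(y)],[x0,y0,np.radians(y+12)]],maxfev=90))
        out.append((r.fun,r.x[0],r.x[1],np.degrees(r.x[2])))
    out.sort(); return len(ms),[np.round(o,3).tolist() for o in out[:4]]
E
python3 - <<'E'
from fit import *
sh=[snapshot(n) for n in("wrist","scene","side")]
for x,y in((462,-37),(475,-178),(471,-299)): print(fit(SOCK,"socket_1",x,y,range(-90,90,20),sh))
print(fit(CLAMP,"clamp",505,135,(-20,-10,0,10,20),sh))
E
```

```text
(3, [[-0.881, 462.095, -37.438, -9.191], [-0.879, 462.835, -37.538, -12.253], [-0.877, 462.937, -38.105, -3.851], [-0.875, 462.589, -37.451, -2.328]])
(3, [[-0.902, 472.643, -179.448, -19.406], [-0.902, 472.098, -179.271, -20.672], [-0.899, 472.857, -178.926, -18.609], [-0.862, 473.005, -179.035, 8.19]])
(3, [[-0.843, 469.182, -302.138, -31.995], [-0.842, 468.868, -301.813, -34.485], [-0.841, 469.427, -301.139, -31.381], [-0.839, 468.768, -302.611, -29.54]])
(3, [[-0.916, 503.429, 135.375, 6.724], [-0.916, 503.668, 135.578, 6.723], [-0.914, 503.388, 131.866, 5.818], [-0.913, 503.671, 133.548, 8.12]])
```

Call:
{"fn": "play_rows", "kwargs": {"increments": [[1,[8.1,-25.2,22],0],[1,[8.1,-25.2,22],0],[1,[8.1,-25.2,22],0],[1,[8.1,-25.2,22],0],[1,[8.1,-25.2,22],0]]}}

```text
time: 3.42
tool_pos: [462.2, -36.7, 190.6]
tcp_rot: [180.0, -0.0, 21.2]
ft_force: [0.7, 0.2, 1.0]
finger_gap: 85.4
grip_force: 0.0
```

Call:
{"fn": "play_rows", "kwargs": {"increments": [[1,[0,0,0],-0.1164],[1,[0,0,0],-0.1164],[1,[0,0,0],-0.1164],[1,[0,0,0],-0.1164],[1,[0,0,0],-0.1164],[1,[0,0,0],-0.1164],[1,[0,0,0],-0.1164],[1,[0,0,0],-0.1164],[1,[0,0,0],-0.1164],[1,[0,0,0],0],[1,[0,0,0],0]]}}

```text
time: 4.33
tool_pos: [462.5, -37.8, 191.5]
tcp_rot: [180.0, 0.0, 81.1]
ft_force: [0.6, -0.9, -0.2]
finger_gap: 85.5
grip_force: 0.0
```

```bash
cat >> h.py <<'E'
def plan(x,y,z,yaw=None):
    st=sense(); p=np.array(st["tool_pos"]); a=st["tcp_rot"][2]; t=np.radians(a); d=np.array([x,y,z])-p
    c,n=np.cos(t),np.sin(t)
    print("t",round(st["time"],2),"tcp",p.round(1),"yaw",round(a,2),"F",np.round(st["ft_force"],1),"gap",round(st["finger_gap"],1))
    print("shift",np.round([d[0]*c+d[1]*n,d[0]*n-d[1]*c,-d[2]],1),"turn",None if yaw is None else round(-np.radians((yaw-a+90)%180-90),3))
E
python3 - <<'E'
from fit import *
sh=[snapshot(n) for n in("wrist","side")]
save(sh[0],"wrist2")
print(fit(SOCK,"socket_1",462,-37,range(-90,90,20),sh[:1]))
print(fit(CLAMP,"clamp",503,135,(-10,0,10,20),sh[:1]))
print(fit(CLAMP,"clamp",503,135,(-10,0,10,20),sh[1:]))
plan(462,-37.5,46,81)
E
```

```text
(1, [[-0.946, 463.262, -38.836, -10.01], [-0.945, 463.312, -38.825, -9.865], [-0.932, 463.533, -38.556, -6.691], [-0.916, 464.039, -38.99, -70.799]])
(1, [[-0.984, 503.624, 135.414, 6.298], [-0.983, 503.553, 135.27, 6.414], [-0.983, 503.574, 135.206, 6.506], [-0.983, 503.826, 135.511, 6.321]])
(0, [[nan, 503.0, 135.0, -10.0], [nan, 503.0, 135.0, 0.0], [nan, 503.0, 135.0, 10.0], [nan, 503.0, 135.0, 20.0]])
t 4.58 tcp [462.5 -37.8 191.5] yaw 81.16 F [-0.1  0.5  0.7] gap 85.2
shift [  0.2  -0.5 145.5] turn 0.003
  return _methods._mean(a, axis=axis, dtype=dtype,
  ret = ret.dtype.type(ret / rcount)
```

View pics/wrist2.png

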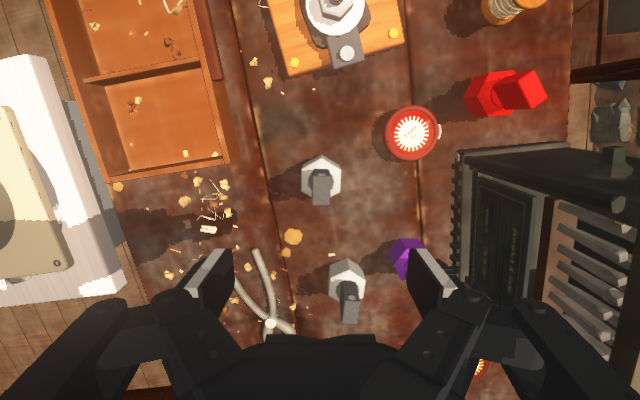

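The view from above shows socket A at (320,175), with its block aligned to the gripper. The clamp is at (335,20). Going down to grasp.

Call:
{"fn": "play_rows", "kwargs": {"increments": [[1,[-0.7,0.8,29],0.02],[1,[0,0,29],0],[1,[0,0,29],0],[1,[0,0,29],0],[1,[0,0,29.5],0],[1,[0,0,0],0],[-1,[0,0,0],0],[-1,[0,0,0],0],[-1,[0,0,0],0],[-1,[0,0,0],0],[-1,[0,0,0],0],[-1,[0,0,0],0]], "force": 60}}

```text
time: 5.58
tool_pos: [464.1, -38.8, 47.5]
tcp_rot: [179.9, 0.0, 80.1]
ft_force: [-2.0, 0.6, 5.3]
finger_gap: 16.5
grip_force: 58.4
```

Call:
{"fn": "play_rows", "kwargs": {"increments": [[-1,[0,0,0],0],[-1,[0,0,0],0],[-1,[0,0,0],0],[-1,[0,0,0],0]]}}

```text
time: 5.92
tool_pos: [464.1, -38.8, 47.6]
tcp_rot: [179.9, 0.0, 80.1]
ft_force: [-2.0, 0.4, 6.9]
finger_gap: 16.4
grip_force: 58.8
```

Call:
{"fn": "play_rows", "kwargs": {"increments": [[-1,[0,0,-26],0],[-1,[0,0,-26],0],[-1,[0,0,-26],0],[-1,[29.7,1.5,0],0],[-1,[29.7,1.5,0],0],[-1,[29.7,1.5,0],0],[-1,[29.7,1.5,0],0],[-1,[29.7,1.5,0],0],[-1,[29.7,1.5,0],0],[-1,[0,0,0],-0.0943],[-1,[0,0,0],-0.0943],[-1,[0,0,0],-0.0943]]}}

```text
time: 6.92
tool_pos: [502.4, 136.2, 124.0]
tcp_rot: [-180.0, 0.0, 96.7]
ft_force: [0.2, -0.4, -2.5]
finger_gap: 16.3
grip_force: 59.8
```

Call:
{"fn": "play_rows", "kwargs": {"increments": [[-1,[0,0,0],0],[-1,[0,0,0],0],[-1,[0,0,0],0]]}}

```text
time: 7.17
tool_pos: [502.5, 135.3, 124.0]
tcp_rot: [-180.0, -0.0, 96.1]
ft_force: [0.1, -0.2, -1.4]
finger_gap: 16.2
grip_force: 59.8
```

```bash
python3 - <<'E'
from fit import *
plan(503.6,135.3,84,96.3)
sh=[snapshot(n) for n in("scene","side")]
save(sh[0],"sc3"); save(sh[1],"sd3")
for s in sh:
    for q in("socket_1","nut_seat"):
        for r in pinpoint(q,s):
            P=w(r["xyz"],s)
            if P[1]>60: print(q,round(r["p"],2),P.round(1))
    for r in regions_of("socket_1",s):
        v,u=np.nonzero(r["mask"]); print(u.mean(),v.mean(),r["mask"].sum())
a=sh[0]["color"];b=sh[1]["color"]
u,v=pix([503,135,80],sh[0]).astype(int);a=a[max(v-60,0):v+60,u-75:u+75]
u,v=pix([503,135,80],sh[1]).astype(int);b=b[v-60:v+60,u-75:u+75]
im=np.hstack([cv2.resize(c,(400,400),interpolation=cv2.INTER_CUBIC) for c in(a,b)])
cv2.imwrite("pics/c3.png",im[:,:,::-1])
E
```

```text
t 7.17 tcp [502.5 135.3 124. ] yaw 96.14 F [ 0.1 -0.2 -1.4] gap 16.2
shift [-0.1  1.1 40. ] turn -0.003
socket_1 0.75 [500.9 137.1  79.3]
nut_seat 0.82 [504.  133.3  30.9]
347.3929313929314 252.95010395010394 481
284.50657894736844 149.46381578947367 304
348.3772609819122 212.7751937984496 387
324.82 225.0675 400
343.53757225433526 171.76878612716763 173
socket_1 0.85 [497.6 136.7  76.8]
nut_seat 0.64 [500.7 136.1  31.3]
nut_seat 0.63 [503.4 141.6  -0.8]
260.216894977169 227.15753424657535 438
348.05172413793105 164.70689655172413 290
316.09800664451825 238.92857142857142 602
344.07954545454544 184.71022727272728 176
```

View pics/c3.png

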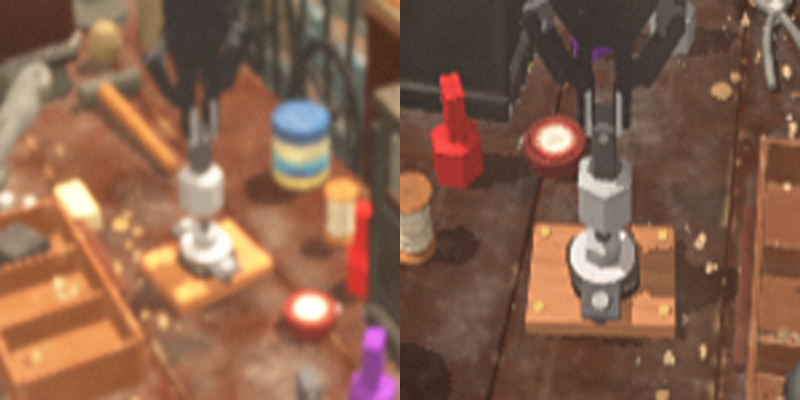

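Socket A hangs clear and upright above the nut in both views. Lowering in steps.

Call:
{"fn": "play_rows", "kwargs": {"increments": [[-1,[0,1.1,10],0],[-1,[0,0,8],0],[-1,[0,0,3],0],[-1,[0,0,3],0],[-1,[0,0,2],0],[-1,[0,0,2],0],[-1,[0,0,0],0]]}}

```text
time: 8.15
tool_pos: [504.5, 135.8, 97.4]
tcp_rot: [179.9, -0.0, 96.3]
ft_force: [-1.3, -0.2, 6.8]
finger_gap: 16.6
grip_force: 60.8
```

Call:
{"fn": "play_rows", "kwargs": {"increments": [[-1,[0,0,2],0],[-1,[0,-1.5,0],0],[-1,[0,-1.5,0],0],[-1,[1.5,1.5,0],0],[-1,[0,0,0],0]]}}

```text
time: 8.57
tool_pos: [504.3, 136.8, 97.2]
tcp_rot: [179.7, 0.0, 96.3]
ft_force: [-2.9, -3.0, 14.7]
finger_gap: 16.3
grip_force: 62.0
```

Call:
{"fn": "play_rows", "kwargs": {"increments": [[-1,[-1.5,0,0],0],[-1,[-1.5,0,0],0],[-1,[1.5,0,0],0.04],[-1,[0,0,0],-0.08],[-1,[0,0,0],0.04]]}}

```text
time: 8.98
tool_pos: [504.8, 135.9, 97.2]
tcp_rot: [179.7, -0.0, 96.6]
ft_force: [1.0, 0.5, 11.7]
finger_gap: 16.1
grip_force: 61.5
```

Call:
{"fn": "play_rows", "kwargs": {"increments": [[-1,[0,2.5,2],0],[-1,[0,0,0],0.06],[-1,[0,1.5,0],-0.06],[-1,[0,0,0],-0.06],[-1,[1.5,-1,0],0.06],[-1,[-3,0,0],0],[-1,[1.5,0,0],0],[-1,[0,0,0],0]]}}

```text
time: 9.65
tool_pos: [509.0, 136.5, 97.0]
tcp_rot: [179.5, -0.0, 96.3]
ft_force: [-2.0, 0.5, 22.7]
finger_gap: 16.1
grip_force: 62.9
```

```bash
python3 - <<'E'
from fit import *
plan(504.5,136,96,96.3)
sh=[snapshot(n) for n in("scene","side")]
for s in sh:
    for q in("socket_1",):
        for r in pinpoint(q,s):
            P=w(r["xyz"],s)
            if P[1]>60: print(q,round(r["p"],2),P.round(1))
a=sh[0]["color"];b=sh[1]["color"]
u,v=pix([503,135,60],sh[0]).astype(int);a=a[v-40:v+40,u-50:u+50]
u,v=pix([503,135,60],sh[1]).astype(int);b=b[v-40:v+40,u-50:u+50]
im=np.hstack([cv2.resize(c,(400,400),interpolation=cv2.INTER_CUBIC) for c in(a,b)])
cv2.imwrite("pics/c4.png",im[:,:,::-1])
E
```

```text
t 9.65 tcp [509.  136.5  97. ] yaw 96.33 F [-2.   0.5 22.7] gap 16.1
shift [ 0.  -4.5  1. ] turn 0.001
socket_1 0.81 [506.5 142.9  51.9]
socket_1 0.86 [505.3 137.1  48.3]
```

View pics/c4.png

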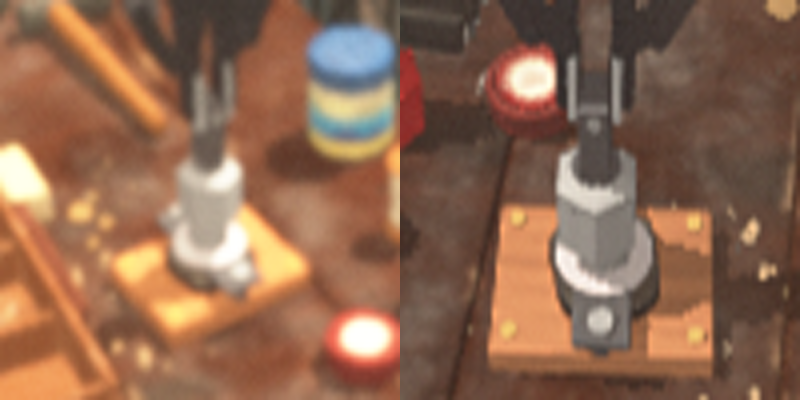

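Pressing pushes the arm out to x=509, so the nut's centre hasn't been tested properly. I'll ease the press and sweep back across x=503.6.

Call:
{"fn": "play_rows", "kwargs": {"increments": [[-1,[0,0,-4],0],[-1,[0,-2,0],0],[-1,[0,0,0],0]]}}

```text
time: 10.1
tool_pos: [504.1, 135.6, 97.3]
tcp_rot: [179.8, -0.0, 96.3]
ft_force: [-0.1, 0.5, 8.5]
finger_gap: 16.2
grip_force: 61.1
```

Call:
{"fn": "play_rows", "kwargs": {"increments": [[-1,[0,-1.5,0],0],[-1,[0,0,0],0]]}}

```text
time: 10.27
tool_pos: [503.2, 135.4, 97.3]
tcp_rot: [179.8, -0.0, 96.3]
ft_force: [2.2, 0.1, 6.2]
finger_gap: 16.2
grip_force: 60.8
```

Call:
{"fn": "play_rows", "kwargs": {"increments": [[-1,[0,-1.5,0],0],[-1,[0,0,0],0]]}}

```text
time: 10.43
tool_pos: [501.8, 135.2, 97.3]
tcp_rot: [179.8, -0.0, 96.3]
ft_force: [2.3, -0.2, 5.3]
finger_gap: 16.2
grip_force: 60.8
```

Call:
{"fn": "play_rows", "kwargs": {"increments": [[-1,[0,-1.5,0],0],[-1,[0,0,0],0]]}}

```text
time: 10.6
tool_pos: [500.4, 135.0, 97.3]
tcp_rot: [179.7, -0.0, 96.3]
ft_force: [2.9, -0.5, 5.9]
finger_gap: 16.2
grip_force: 60.8
```

Call:
{"fn": "play_rows", "kwargs": {"increments": [[-1,[2,0,0],0],[-1,[0,1.5,0],0],[-1,[0,1.5,0],0],[-1,[0,1.5,0],0],[-1,[0,1.5,0],0],[-1,[0,0,0],0]]}}

```text
time: 11.1
tool_pos: [505.1, 137.6, 97.3]
tcp_rot: [179.9, -0.0, 96.3]
ft_force: [-1.1, 0.3, 9.0]
finger_gap: 16.1
grip_force: 61.3
```

Call:
{"fn": "play_rows", "kwargs": {"increments": [[-1,[-4.5,0,0],0],[-1,[0,-1.5,0],0],[-1,[0,-1.5,0],0],[-1,[0,-1.5,0],0],[-1,[0,0,0],0]]}}

```text
time: 11.52
tool_pos: [502.1, 132.7, 97.3]
tcp_rot: [179.8, -0.0, 96.3]
ft_force: [2.4, 0.2, 5.1]
finger_gap: 16.2
grip_force: 60.8
```

Socket A slid over the nut at every offset without dropping, always at z=97.3. It's too small, so I'm taking it back to its place.

Call:
{"fn": "play_rows", "kwargs": {"increments": [[-1,[0,0,-12],0],[-1,[0,0,-14],0],[-1,[-27.7,-9.5,0],0],[-1,[-27.7,-9.5,0],0],[-1,[-27.7,-9.5,0],0],[-1,[-27.7,-9.5,0],0],[-1,[-27.7,-9.5,0],0],[-1,[-27.7,-9.5,0],0],[-1,[0,0,20],0],[-1,[0,0,20],0],[-1,[0,0,20],0],[-1,[0,0,4],0]]}}

```text
time: 12.52
tool_pos: [458.7, -38.7, 54.4]
tcp_rot: [-179.6, -0.1, 96.3]
ft_force: [-1.0, 0.5, -3.0]
finger_gap: 16.2
grip_force: 59.8
```

Call:
{"fn": "play_rows", "kwargs": {"increments": [[-1,[0,0,4],0],[-1,[0,0,3],0],[-1,[0,0,0],0],[-1,[0,0,0],0]]}}

```text
time: 12.85
tool_pos: [462.8, -39.0, 52.0]
tcp_rot: [179.9, 0.0, 96.4]
ft_force: [0.0, 0.0, -1.2]
finger_gap: 16.4
grip_force: 59.8
```

Call:
{"fn": "play_rows", "kwargs": {"increments": [[-1,[0,0,2.5],0],[-1,[0,0,1.5],0],[-1,[0,0,0],0],[-1,[0,0,0],0]]}}

```text
time: 13.18
tool_pos: [462.6, -39.1, 47.6]
tcp_rot: [179.9, 0.0, 96.3]
ft_force: [-0.1, 1.0, 1.9]
finger_gap: 16.3
grip_force: 60.3
```

Call:
{"fn": "play_rows", "kwargs": {"increments": [[1,[0,0,0],0],[1,[0,0,0],0],[1,[0,0,0],0],[1,[0,0,0],0],[1,[0,0,0],0],[1,[0,0,-15],0],[1,[0,0,-30],0],[1,[0,0,-35],0],[1,[0,0,-35],0],[1,[0,0,-25],0]]}}

```text
time: 14.02
tool_pos: [462.8, -39.1, 190.3]
tcp_rot: [179.8, 0.0, 96.3]
ft_force: [1.1, -0.2, -0.5]
finger_gap: 85.6
grip_force: 0.0
```

Call:
{"fn": "play_rows", "kwargs": {"increments": [[1,[-28,5.2,0],0],[1,[-28,5.2,0],0],[1,[-28,5.2,0],0],[1,[-28,5.2,0],0],[1,[-28,5.2,0],0],[1,[0,0,0],0.115],[1,[0,0,0],0.115],[1,[0,0,0],0.115],[1,[0,0,0],0.115],[1,[0,0,0],0],[1,[0,0,0],0],[1,[0,0,0],0]]}}

```text
time: 15.02
tool_pos: [503.3, -175.2, 186.9]
tcp_rot: [-180.0, -0.0, 70.2]
ft_force: [0.0, -0.1, -0.2]
finger_gap: 85.3
grip_force: 0.0
```

```bash
python3 - <<'E'
from fit import *
s=snapshot("wrist"); save(s,"wrist4")
print(fit(SOCK,"socket_1",463,-39,range(-80,90,20),[s]))
n,o=fit(SOCK,"socket_1",472.5,-179.3,range(-90,90,20),[s]); print(n,o)
plan(o[0][1],o[0][2],47,o[0][3]+90)
E
```

```text
(1, [[-0.952, 460.661, -38.337, 5.706], [-0.951, 460.8, -38.35, 7.03], [-0.951, 460.877, -38.471, 6.812], [-0.946, 460.713, -37.863, 7.157]])
1 [[-0.946, 474.193, -178.68, -14.889], [-0.94, 473.717, -178.955, -12.51], [-0.94, 473.49, -178.923, -13.189], [-0.939, 473.736, -178.727, -12.252]]
t 15.17 tcp [ 503.4 -175.2  187. ] yaw 70.09 F [ 0.1 -0.6 -0.2] gap 85.6
shift [-13.2 -26.2 140. ] turn -0.088
```

A stands upright at about (461,-38). B was measured at (474,-179). I'm narrowing the fingers because the purple look-alike is close, then grasping B.

Call:
{"fn": "play_rows", "kwargs": {"increments": [[0,[-6.5,-13.3,0],-0.025],[0,[-6.5,-13,0],-0.025],[0,[0,0,28],0],[0,[0,0,28],0],[0,[0,0,28],0],[0,[0,0,28],0],[0,[0,0,28],0],[0,[0,0,0],0],[-1,[0,0,0],0],[-1,[0,0,0],0],[-1,[0,0,0],0],[-1,[0,0,0],0]]}}

```text
time: 16.17
tool_pos: [475.7, -179.6, 49.1]
tcp_rot: [179.8, 0.0, 72.9]
ft_force: [-0.9, 0.4, -1.4]
finger_gap: 16.4
grip_force: 60.8
```

Call:
{"fn": "play_rows", "kwargs": {"increments": [[-1,[0,0,0],0],[-1,[0,0,0],0],[-1,[0,0,0],0],[-1,[0,0,0],0]]}}

```text
time: 16.5
tool_pos: [475.5, -179.5, 48.8]
tcp_rot: [179.8, 0.0, 72.8]
ft_force: [-1.2, 0.3, 6.7]
finger_gap: 16.2
grip_force: 61.9
```

Call:
{"fn": "play_rows", "kwargs": {"increments": [[-1,[0,0,-35],0],[-1,[0,0,-40],0],[-1,[0,0,-35],0],[-1,[38.6,-8.3,0],0],[-1,[38.6,-8.3,0],0],[-1,[38.6,-8.3,0],0],[-1,[38.6,-8.3,0],0],[-1,[38.6,-8.3,0],0],[-1,[38.6,-8.3,0],0],[-1,[38.6,-8.3,0],0],[-1,[38.6,-8.3,0],0]]}}

```text
time: 17.42
tool_pos: [501.7, 137.8, 157.4]
tcp_rot: [180.0, -0.0, 72.8]
ft_force: [0.9, 0.1, -1.0]
finger_gap: 16.4
grip_force: 60.9
```

Call:
{"fn": "play_rows", "kwargs": {"increments": [[-1,[0,0,5],-0.1025],[-1,[0,0,10],-0.1025],[-1,[0,0,10],-0.1025],[-1,[0,0,10],-0.1025],[-1,[0,0,0],0],[-1,[0,0,0],0],[-1,[0,0,0],0]]}}

```text
time: 18.0
tool_pos: [502.2, 135.8, 122.7]
tcp_rot: [180.0, -0.0, 96.1]
ft_force: [0.5, -1.2, -1.2]
finger_gap: 16.2
grip_force: 60.9
```

```bash
python3 - <<'E'
from h import *
plan(503.6,135.3,105,96.3)
E
```

```text
t 18.0 tcp [502.2 135.8 122.7] yaw 96.13 F [ 0.5 -1.2 -1.2] gap 16.2
shift [-0.6  1.4 17.7] turn -0.003
```

Call:
{"fn": "play_rows", "kwargs": {"increments": [[-1,[-0.6,1.2,10],0],[-1,[0,0,7],0],[-1,[0,0,3],0],[-1,[0,0,2],0],[-1,[0,0,3],0],[-1,[0,0,2],0],[-1,[0,0,0],0]]}}

```text
time: 18.58
tool_pos: [504.0, 135.6, 98.6]
tcp_rot: [179.9, -0.0, 96.3]
ft_force: [-12.0, -1.6, 26.1]
finger_gap: 16.1
grip_force: 65.0
```

A side force of -12 N in x suggests it's caught on an edge. Shifting toward -x.

Call:
{"fn": "play_rows", "kwargs": {"increments": [[-1,[0,-1,0],0],[-1,[0,0,0],0]]}}

```text
time: 18.75
tool_pos: [503.3, 135.5, 98.6]
tcp_rot: [179.8, -0.0, 96.3]
ft_force: [-9.9, -1.9, 23.6]
finger_gap: 16.2
grip_force: 64.3
```

Call:
{"fn": "play_rows", "kwargs": {"increments": [[-1,[0,-1,0],0],[-1,[0,0,0],0]]}}

```text
time: 18.92
tool_pos: [502.9, 135.4, 98.6]
tcp_rot: [179.8, -0.0, 96.3]
ft_force: [-7.6, -1.5, 20.0]
finger_gap: 16.0
grip_force: 63.8
```

Call:
{"fn": "play_rows", "kwargs": {"increments": [[-1,[0,-1,0],0],[-1,[0,0,0],0]]}}

```text
time: 19.08
tool_pos: [502.3, 135.4, 98.5]
tcp_rot: [179.7, -0.0, 96.3]
ft_force: [-4.6, -0.6, 18.0]
finger_gap: 16.3
grip_force: 63.4
```

Call:
{"fn": "play_rows", "kwargs": {"increments": [[-1,[0,-1,-1],0],[-1,[0,-1,0],0],[-1,[0,0,0],0]]}}

```text
time: 19.33
tool_pos: [500.9, 135.2, 98.6]
tcp_rot: [179.6, -0.0, 96.3]
ft_force: [2.5, -0.5, 7.1]
finger_gap: 16.2
grip_force: 62.0
```

Call:
{"fn": "play_rows", "kwargs": {"increments": [[-1,[2,0,0],0],[-1,[0,1.5,0],0],[-1,[0,1.5,0],0],[-1,[0,1.5,0],0],[-1,[0,0,0],0]]}}

```text
time: 19.75
tool_pos: [504.2, 137.5, 98.5]
tcp_rot: [179.8, -0.0, 96.3]
ft_force: [-2.2, 0.7, 10.8]
finger_gap: 16.1
grip_force: 62.4
```

Call:
{"fn": "play_rows", "kwargs": {"increments": [[-1,[-2,0,0],0],[-1,[-2,0,0],0],[-1,[0,-1.5,0],0],[-1,[0,-1.5,0],0],[-1,[0,-1.5,0],0],[-1,[0,0,0],0]]}}

```text
time: 20.25
tool_pos: [501.2, 133.1, 98.5]
tcp_rot: [179.6, -0.0, 96.3]
ft_force: [3.7, 0.8, 8.4]
finger_gap: 16.2
grip_force: 62.2
```

```bash
python3 - <<'E'
from h import *
plan(503.6,135.3,98,96.3)
sh=[snapshot(n) for n in("scene","side")]
a=sh[0]["color"];b=sh[1]["color"]
u,v=pix([503,135,60],sh[0]).astype(int);a=a[v-40:v+40,u-50:u+50]
u,v=pix([503,135,60],sh[1]).astype(int);b=b[v-40:v+40,u-50:u+50]
im=np.hstack([cv2.resize(c,(400,320),interpolation=cv2.INTER_CUBIC) for c in(a,b)])
cv2.imwrite("pics/c5.png",im[:,:,::-1])
E
```

```text
t 20.25 tcp [501.2 133.1  98.5] yaw 96.31 F [3.7 0.8 8.4] gap 16.2
shift [1.9 2.7 0.5] turn 0.0
```

View pics/c5.png

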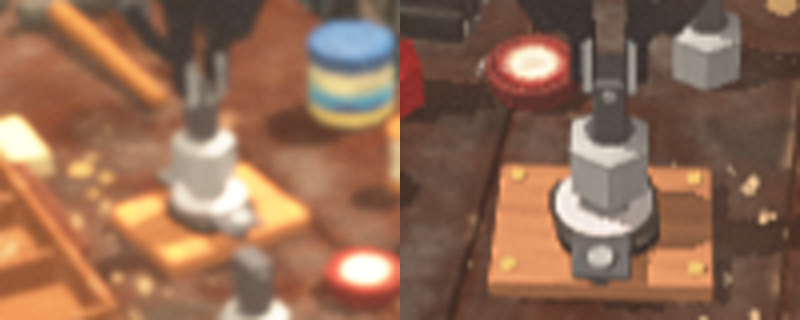

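B slid over the nut at 98.5 at every offset, mouth about 50, so it doesn't fit either. Returning it to its own place, travelling above A's height.

Call:
{"fn": "play_rows", "kwargs": {"increments": [[-1,[0,0,-20],0],[-1,[0,0,-40],0],[-1,[-38.4,-7.55,0],0],[-1,[-38.4,-7.55,0],0],[-1,[-38.4,-7.55,0],0],[-1,[-38.4,-7.55,0],0],[-1,[-38.4,-7.55,0],0],[-1,[-38.4,-7.55,0],0],[-1,[-38.4,-7.55,0],0],[-1,[-38.4,-7.55,0],0],[-1,[0,0,0],0],[-1,[0,0,0],0]]}}

```text
time: 21.35
tool_pos: [471.1, -180.9, 155.2]
tcp_rot: [-179.9, -0.0, 96.1]
ft_force: [-0.4, -0.1, -1.4]
finger_gap: 16.7
grip_force: 60.9
```

Call:
{"fn": "play_rows", "kwargs": {"increments": [[-1,[0,0,0],0]]}}

```text
time: 21.43
tool_pos: [471.6, -178.8, 155.2]
tcp_rot: [-179.9, -0.1, 96.3]
ft_force: [-0.1, -0.2, -2.1]
finger_gap: 16.0
grip_force: 60.9
```

Call:
{"fn": "play_rows", "kwargs": {"increments": [[-1,[0,1,30],0],[-1,[0,1,35],0],[-1,[0,0,30],0],[-1,[0,0,5],0],[-1,[0,0,3],0],[-1,[0,0,2],0],[-1,[0,0,2],0],[-1,[0,0,0],0],[-1,[0,0,0],0]]}}

```text
time: 22.18
tool_pos: [475.4, -179.4, 50.7]
tcp_rot: [179.9, 0.1, 96.3]
ft_force: [0.2, -0.6, -1.4]
finger_gap: 16.1
grip_force: 60.9
```

Call:
{"fn": "play_rows", "kwargs": {"increments": [[-1,[0,0,2.5],0],[-1,[0,0,0],0],[-1,[0,0,0],0]]}}

```text
time: 22.43
tool_pos: [475.7, -179.9, 48.8]
tcp_rot: [179.8, 0.1, 96.3]
ft_force: [-2.6, 2.0, 9.8]
finger_gap: 16.4
grip_force: 62.4
```

Call:
{"fn": "play_rows", "kwargs": {"increments": [[0,[0,0,0],0],[0,[0,0,0],0],[0,[0,0,0],0],[0,[0,0,0],0],[0,[0,0,-15],0],[0,[0,0,-30],0],[0,[0,0,-35],0],[0,[0,0,-35],0],[0,[0,0,-25],0]]}}

```text
time: 23.18
tool_pos: [474.9, -179.3, 189.8]
tcp_rot: [179.9, 0.1, 96.3]
ft_force: [0.4, -1.1, -0.4]
finger_gap: 42.4
grip_force: 0.0
```

Call:
{"fn": "play_rows", "kwargs": {"increments": [[1,[-30,-4.6,0],0.115],[1,[-30,-1,0],0.115],[1,[-29,3,0],0.115],[1,[-29,6,0],0.115],[1,[0,0,0],0.115],[1,[0,0,0],0.11],[1,[0,0,0],0],[1,[0,0,0],0],[1,[0,0,0],0]]}}

```text
time: 23.93
tool_pos: [470.5, -297.7, 186.4]
tcp_rot: [-180.0, -0.0, 57.3]
ft_force: [-0.1, 0.6, 0.5]
finger_gap: 85.4
grip_force: 0.0
```

```bash
python3 - <<'E'
from fit import *
s=snapshot("wrist"); s2=snapshot("scene")
print(fit(SOCK,"socket_1",474,-179,range(-80,90,20),[s,s2]))
for k in([s],[s2]):
    n,o=fit(SOCK,"socket_1",470,-301,range(-90,90,20),k); print(n,o)
    plan(o[0][1],o[0][2],48,o[0][3]+90)
E
```

```text
(2, [[-0.928, 472.864, -179.39, 2.268], [-0.925, 473.323, -179.489, -0.469], [-0.924, 473.114, -179.299, 2.591], [-0.913, 473.054, -178.661, -51.122]])
0 [[nan, 470.0, -301.0, -90.0], [nan, 470.0, -301.0, -70.0], [nan, 470.0, -301.0, -50.0], [nan, 470.0, -301.0, -30.0]]
t 24.18 tcp [ 470.6 -297.7  186.6] yaw 57.17 F [ 0.2 -0.4  0.2] gap 85.3
shift [ -3.    1.3 138.6] turn 0.998
1 [[-0.912, 470.31, -300.513, -32.665], [-0.912, 470.339, -300.609, -32.503], [-0.908, 468.99, -302.871, -32.69], [-0.908, 469.026, -302.738, -32.73]]
t 24.23 tcp [ 470.6 -297.8  186.6] yaw 57.15 F [ 0.2 -1.2 -0.4] gap 85.5
shift [ -2.4   1.2 138.6] turn -0.003
  return _methods._mean(a, axis=axis, dtype=dtype,
  ret = ret.dtype.type(ret / rcount)
```

B is back upright. Grasping C.

Call:
{"fn": "play_rows", "kwargs": {"increments": [[0,[-2.7,1.6,19],0],[0,[0,0,30],0],[0,[0,0,30],0],[0,[0,0,30],0],[0,[0,0,30],0],[0,[0,0,0],0],[0,[0,0,0],0],[-1,[0,0,0],0],[-1,[0,0,0],0],[-1,[0,0,0],0],[-1,[0,0,0],0],[-1,[0,0,0],0]]}}

```text
time: 25.23
tool_pos: [472.2, -302.4, 50.4]
tcp_rot: [179.7, 0.0, 57.1]
ft_force: [0.3, 1.4, 7.4]
finger_gap: 16.1
grip_force: 60.6
```

Call:
{"fn": "play_rows", "kwargs": {"increments": [[-1,[0,0,0],0],[-1,[0,0,0],0],[-1,[0,0,0],0]]}}

```text
time: 25.48
tool_pos: [472.2, -302.4, 50.4]
tcp_rot: [179.7, 0.0, 57.1]
ft_force: [-0.1, 1.4, 6.8]
finger_gap: 16.4
grip_force: 60.6
```

Call:
{"fn": "play_rows", "kwargs": {"increments": [[-1,[0,0,-36],0],[-1,[0,0,-40],0],[-1,[0,0,-38],0],[-1,[0,0,0],0]]}}

```text
time: 25.82
tool_pos: [474.5, -304.4, 172.2]
tcp_rot: [179.2, 0.1, 57.1]
ft_force: [0.7, -1.4, -0.2]
finger_gap: 15.7
grip_force: 59.6
```

Call:
{"fn": "play_rows", "kwargs": {"increments": [[-1,[32.1,-17.6,0],0],[-1,[32.1,-17.6,0],0],[-1,[32.1,-17.6,0],0],[-1,[32.1,-17.6,0],0],[-1,[32.1,-17.6,0],0],[-1,[32.1,-17.6,0],0],[-1,[32.1,-17.6,0],0],[-1,[32.1,-17.6,0],0],[-1,[32.1,-17.6,0],0],[-1,[32.1,-17.6,0],0],[-1,[32.1,-17.6,0],0],[-1,[32.1,-17.6,0],0]]}}

```text
time: 26.82
tool_pos: [502.4, 138.8, 162.3]
tcp_rot: [179.9, -0.1, 57.1]
ft_force: [0.4, 0.2, -1.0]
finger_gap: 16.3
grip_force: 59.6
```

Call:
{"fn": "play_rows", "kwargs": {"increments": [[-1,[0,0,0],-0.114],[-1,[0,0,0],-0.114],[-1,[0,0,10],-0.114],[-1,[0,0,10],-0.114],[-1,[0,0,10],-0.114],[-1,[0,0,0],-0.114],[-1,[0,0,0],0],[-1,[0,0,0],0],[-1,[0,0,0],0]]}}

```text
time: 27.57
tool_pos: [502.9, 137.0, 132.3]
tcp_rot: [179.9, -0.0, 96.1]
ft_force: [0.5, 0.1, -1.9]
finger_gap: 15.9
grip_force: 59.6
```

```bash
python3 - <<'E'
from h import *
plan(503.3,135.3,105,96.3)
E
```

```text
t 27.57 tcp [502.9 137.  132.3] yaw 96.05 F [ 0.5  0.1 -1.9] gap 15.9
shift [-1.8  0.3 27.3] turn -0.004
```

Call:
{"fn": "play_rows", "kwargs": {"increments": [[-1,[-1.7,0.3,12],-0.004],[-1,[0,0,10],0],[-1,[0,0,4],0],[-1,[0,0,3],0],[-1,[0,0,2],0],[-1,[0,0,2],0],[-1,[0,0,1],0],[-1,[0,0,0],0]]}}

```text
time: 28.23
tool_pos: [503.6, 135.4, 97.9]
tcp_rot: [179.9, 0.0, 96.5]
ft_force: [1.9, -0.5, -1.5]
finger_gap: 15.9
grip_force: 59.6
```

It's already below the nut-top height with no upward force. Continuing down.

Call:
{"fn": "play_rows", "kwargs": {"increments": [[-1,[0,0,3],0],[-1,[0,0,3],0],[-1,[0,0,3],0],[-1,[0,0,0],0]]}}

```text
time: 28.57
tool_pos: [503.2, 135.3, 88.0]
tcp_rot: [180.0, -0.0, 96.5]
ft_force: [5.3, 0.6, -4.4]
finger_gap: 16.1
grip_force: 59.4
```

Call:
{"fn": "play_rows", "kwargs": {"increments": [[-1,[0,0,2],0],[-1,[0,0,2],0],[-1,[0,0,2],0],[-1,[0,0,0],0]]}}

```text
time: 28.9
tool_pos: [503.7, 135.6, 84.3]
tcp_rot: [179.9, -0.0, 96.5]
ft_force: [-0.8, 1.2, 12.3]
finger_gap: 15.5
grip_force: 61.5
```

Call:
{"fn": "play_rows", "kwargs": {"increments": [[-1,[0,0,0.5],0],[-1,[0,0,0],0],[-1,[0,0,0],0]]}}

```text
time: 29.15
tool_pos: [503.9, 135.7, 84.3]
tcp_rot: [179.9, -0.0, 96.5]
ft_force: [-2.0, 0.1, 15.3]
finger_gap: 16.3
grip_force: 61.9
```

```bash
python3 - <<'E'
from h import *
plan(503.3,135.3,84.3,96.3)
sh=[snapshot("side"),snapshot("scene")]; b=sh[0]["color"]
for s in sh:
    for r in pinpoint("socket_1",s): print(round(r["p"],2),w(r["xyz"],s).round(0))
u,v=pix([480,-20,30],sh[0]).astype(int)
cv2.imwrite("pics/c6.png",cv2.resize(b[v-80:v+80,u-100:u+100],(750,600),interpolation=cv2.INTER_CUBIC)[:,:,::-1])
E
```

```text
t 29.15 tcp [503.9 135.7  84.3] yaw 96.51 F [-2.   0.1 15.3] gap 16.3
shift [-0.3 -0.6  0. ] turn 0.004
0.83 [659.  26.   0.]
0.79 [463. -41.  -1.]
0.71 [ 473. -177.    4.]
0.56 [505. 139.  33.]
0.88 [ 479. -178.    2.]
0.82 [502. 138.  35.]
0.81 [459. -34.   0.]
0.7 [665.  29.   2.]
0.55 [ 563. -160.    2.]
```

View pics/c6.png

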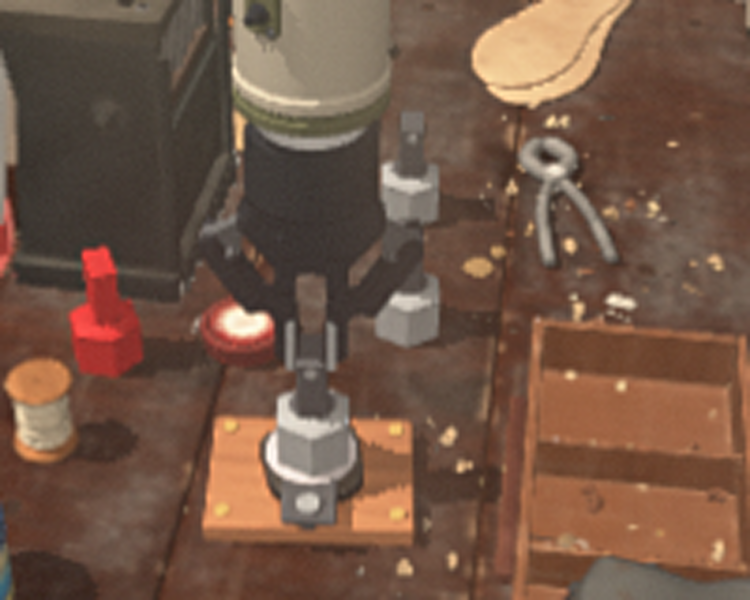

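The held socket sits on the washer at (312,430), with its mouth measured at about z=34. The other two stand upright at (408,310) and (410,190), and the bystanders haven't moved.

```bash
python3 -c "
from bench import *
print(hand_in())"
```

```text
the job is handed in; nothing more can be done
None
```

The fitting socket, the one that stood at about (471, -301), is fully down over the nut with its mouth on the washer and still held in the gripper; the two that did not fit are back upright near their original spots, and the job is handed in.

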